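# Hold a plunger gauge square on the marked spot of a jaw block set on an inclined rest

## Task

Set the aluminium jaw block flat on the tilted pad of the inclined rest, lying across the pad, centred and up against its low lip with its two bores and scribed ring facing up, and let go of it. Then lift the plunger gauge out of its stand and press its tip lightly on the spot inside the scribed ring, with the gauge square to the block's sloping top face and its spring plunger pushed in about half of its travel. Finish while holding the gauge there in the gripper, touching the block with nothing but the gauge's tip; do not jab the block, and leave the other things where they lie.

Things in the scene. Friction and masses are not known exactly. Their poses are not given: they have to be found in the camera images.
- jaw_block: plain aluminium block, 24 (x) x 46 (y) x 20 (z) mm, 90 g, two dark bores in its top and a thin scribed ring between them; lies loose on the bench, ring up. Origin: centre of its underside, z out of the ringed top. Best gripped by its two ends, 46 mm apart along its y: the pad is narrower than that, and its lip is in the way of fingers on the long sides.
- spot (a point): the spot to be probed: centre of the scribed ring (11 mm across) on the block's top face, at [0, 0, 20] mm in the block's frame
- rest_pad: fixed dark steel pad, 36 mm wide (its y), tilted 0.35 rad down to its -x, roughly to the robot. z: normal of the tilted face; y: level, along the lip; x: up the slope. Origin: on the face, 70 mm over the bench, where the block's underside centre lies when the block's y is along the pad's y and its side touches the lip. Face from x = -12 to 22 mm; lip at x = -16 to -12 mm, 5 mm high.
- rest: the whole inclined rest, fixed: base plate 90 x 60 x 10 mm and a post 24 x 28 mm under the pad; yaw as the pad. Origin: underside centre. On the pad, the block overhangs by 5 mm at each end; friction holds it on the slope where it is put.
- gauge: round plunger gauge, 118 mm long, 120 g. From the tip up its z axis: plunger 5 to 6 mm thick from 0 to 22 mm, stem 12 mm thick to 56, flange 28 mm thick to 62, ribbed black grip 22 mm thick to 112 (grip here), cap to 118. Origin: tip of the extended plunger, z to the cap. It starts upright, tip down, hanging in the stand with its flange on the stand's top.
- gauge_tip (a point): lowest point of the plunger's round tip; moves in with the plunger
- gauge_plunger (a joint): how far the plunger is pushed into the gauge, in m: 0 out, 0.010 fully in; spring force 0.9 N when it starts to move, 2.4 N at half travel, 3.9 N fully in
- gauge_stand: fixed bridge-shaped stand of the gauge, 70 x 80 mm, its top at 70 mm with a 16 mm hole for the 12 mm stem; lift the gauge at least 60 mm straight up to clear it. Origin: underside centre, below the hole
- carriage: bystander: black slide carriage 110 x 38 x 27 mm, origin underside centre; leave alone
- tin: bystander: round white tin 58 mm across, 26 mm high, origin underside centre; leave alone
- marker: bystander: felt marker lying down, 131 mm long along its y, 15 wide, 10 high, origin underside centre; leave alone
- robot_arm: orange and white exhibit arm, fixed, not to be touched: it and its cables fill about 0.25 m round a point some 0.45 m ahead and 0.15 m right of the base, up to 0.42 m high, with a motor reaching left to y = 0.05 m at x = 0.38 m, 0.2 m high; pass above it
Things that resemble listed ones, but are neither listed nor needed, are in the scene too. Leave any green or pink look-alike of the gauge_stand alone.

How it is judged (in metres and radians):
On the way, in this order (a step that is already met when the one before it is completed fails the run):
1. the jaw block lies flat on the tilted pad against the lip, and has been let go (x of jaw_block in the frame of rest_pad between -0.004 and 0.006 m and y of jaw_block in the frame of rest_pad between -0.009 and 0.009 m and z of jaw_block in the frame of rest_pad between -0.003 and 0.003 m and angle between the z axis of jaw_block and the z axis of rest_pad, either way round below 0.09 rad and angle between the y axis of jaw_block and the y axis of rest_pad, either way round below 0.17 rad and angle between jaw_block's own z axis and vertical below 0.6 rad and contact force between each of the fingers, the arm and jaw_block below 0.05 N and horizontal distance between gauge and gauge_stand below 0.01 m), for 0.3 s.
2. the gauge is held in the gripper, lifted clear of its stand (contact force between the fingers and gauge above 1 N and contact force between gauge and gauge_stand below 0.05 N and z of gauge in the frame of gauge_stand above 0.06 m), for 0.2 s.
At the end, for the whole second after the job is handed in: Block flat on the pad (9 mm along the lip, 6 mm gap to it, 10 degrees turn), untouched by the robot; gauge in the fingers, clear of its stand, tip within 6 mm of the ring centre, axis within 8 degrees of the top face's normal, plunger in by 2 to 8.5 mm, pressing with 0.4 to 6 N (x of jaw_block in the frame of rest_pad between -0.004 and 0.006 m and y of jaw_block in the frame of rest_pad between -0.009 and 0.009 m and z of jaw_block in the frame of rest_pad between -0.003 and 0.003 m and angle between the z axis of jaw_block and the z axis of rest_pad, either way round below 0.09 rad and angle between the y axis of jaw_block and the y axis of rest_pad, either way round below 0.17 rad and angle between jaw_block's own z axis and vertical below 0.6 rad and contact force between each of the fingers, the arm and jaw_block below 0.05 N and distance between gauge_tip and spot below 0.006 m and angle between the z axis of gauge and the z axis of jaw_block, either way round below 0.14 rad and value of joint gauge_plunger between 0.002 and 0.0085 m and contact force between gauge and jaw_block between 0.4 and 6 N and contact force between the fingers and gauge above 1 N and contact force between gauge and gauge_stand below 0.05 N); the arm keeps its last pose, push and grip.
It fails at once if the block is jabbed: the gauge presses on it with more than 15 N (contact force between gauge and jaw_block above 15 N).
It fails at once if a bystander (carriage, tin or marker) is moved more than 30 mm (distance of any of carriage, tin, marker from where it was at the start of the episode above 0.03 m).
It fails at once if the robot pushes hard (over 10 N) against the exhibit arm (contact force between the arm and robot_arm above 10 N).
It also fails if it takes over 61 s, if anything falls off the work surface, if the arm or the gripper's body presses on something with over 40 N, if the wrist force passes 120 N, or if a joint passes its speed limit or range.

## Robot

A 6-joint arm with a two-finger parallel gripper is mounted at the origin on a cart in front of the work surface, level with it; the furniture and walls round the work are solid. World frame = base frame: x ahead of the robot, y to its left, z up, the work surface at z = 0. Lengths are in m, angles in degrees, forces in N, time in s.
With the tool pointing down it reaches from about 0.375 to 0.75 m from the base axis. Payload 9 kg.
Tool frame: the origin (TCP) lies where the fingers leave the gripper's body, on its centre line; the fingertips stand 73 mm ahead of it and the grasp point (between the pads) lies 54 mm ahead of it (robot.tip_reach is the distance from the TCP to the fingertips, in m); z points along the fingers, y is the line along which they close (so a half turn about z gives the same grasp; the last joint's range is limited). The gripper opens to 85 mm and grips with 20 to 120 N. Pads are 22 mm wide; open, the fingers measure 114 mm over their backs; the gripper's body (76 mm by 85 mm) begins 54 mm behind the grasp point. The pads swing forward as they close: fully open they stand 13 mm farther back than shut.
Start: joints at [53.875, 5.964, 5.575, 89.605, 0, 77.527], TCP at [0.241, 0.55, 0.304] pointing down, gripper open.
Joint ranges: [-171.21, 171.21], [-48.23, 106.86], [-62.78, 66.21], [-105.2, 120.99], [-86.42, 89.51], [-180, 180]. Speed limits (degrees/s): [127.2, 127.2, 147.25, 180, 180, 180].

## Interface

Orientations are given as [roll, pitch, yaw] about the fixed x, y, z axes, in that order (R = Rz(yaw) Ry(pitch) Rx(roll)).
In Python, from plant import robot gives the robot as it stands. Calls block until the motion is done:
- robot.move_pose(position, orientation): joint-space move of the TCP to a pose.
- robot.line_to(position, vel=0.15, rotation=None, guard=None): straight line of the TCP; rotation=None keeps the orientation; vel is the mean speed in m/s. With guard (N) it stops when the force on the tool has changed by that much, and returns True; else False.
- robot.goto_joints(angles): joint-space move.
- robot.set_gripper(opening): finger opening in m; the grip force is fixed at half the most; returns when the fingers have stopped.
- robot.pause(seconds).
- robot.ik(position, orientation): joint angles nearest the present ones, or None.
- robot.observe(): the state.
- robot.grab_frame(name): name is "scene" or "side" or "wrist"; returns the picture (400x640x3 uint8, blue, green, red); there is no depth.
- robot.get_calibration(name): a dict with "vertical_fov" (degrees; the focal length in pixels is half the picture's height over the tangent of half this angle, whatever the lens; pixels are square), "cx", "cy" (the principal point, pixels), "rvec" (rotation vector, rad) and "tvec" (3), from world to camera coordinates, as OpenCV has them. Camera axes: x right, y down, z forward; pixel columns grow to the right and rows downward; lengths in m; the calibration is good to about 2 mm. A picture is of the moment at which its call begins: read the wrist's pose just before it. get_calibration takes no time and is no camera call; for the wrist camera it gives the pose at the moment of the call.
A pose or a line that the arm cannot do raises robot.IKError and nothing moves.
- robot.job_done(): hands the job in; it is judged then, once.
The state is a dict: "time": time; "q": joint angles; "qvel": joint speeds; "joint_torque": joint torques, N m; "tool_pos": TCP position; "tcp_rot": TCP orientation; "ft_force": force on the tool from outside, world axes, zero at the start; "torque": the same for the moment, N m; "gripper_width": finger opening in m; "gripper_force": force on a finger pad.
Only numpy, scipy, OpenCV 4.12 (cv2) and the standard library are available. Lean on these libraries where they do the work, as an engineer would, in place of code of your own. Each camera call takes 0.05 s, during which the arm holds its last target. There are 200 camera calls.

## Working session

There is one attempt and no reset: what is moved stays moved. The work goes in short steps, each a Python script; the robot and the scene stay as the last script left them, time stands still between calls to the robot, and variables do not carry over. Pictures are saved under pics/ and viewed, at most 10 in all, crops included, and the job is handed in when it is done.

```bash
ls; mkdir -p pics; cat > h.py <<'E'
import numpy as np, cv2
from plant import robot
def K(n):
    c=robot.get_calibration(n); f=200/np.tan(np.radians(c["vertical_fov"]/2))
    return c,np.array([[f,0,c["cx"]],[0,f,c["cy"]],[0,0,1.]])
def ray(n,uv,c=None):
    c,k=c or K(n); R=cv2.Rodrigues(np.array(c["rvec"],float))[0]; t=np.array(c["tvec"],float).ravel()
    o=-R.T@t; d=R.T@np.linalg.inv(k)@np.array([uv[0],uv[1],1.]); return o,d
def atz(n,uv,z,c=None):
    o,d=ray(n,uv,c); return o+d*(z-o[2])/d[2]
def proj(n,P,c=None):
    c,k=c or K(n); return cv2.projectPoints(np.array(P,float).reshape(-1,1,3),np.array(c["rvec"],float),np.array(c["tvec"],float),k,None)[0].reshape(-1,2)
def tri(l):
    A=0;b=0
    for n,uv,c in l:
        o,d=ray(n,uv,c); d=d/np.linalg.norm(d); M=np.eye(3)-np.outer(d,d); A=A+M; b=b+M@o
    return np.linalg.solve(A,b)
E
python3 - <<'E'
from h import *
a=robot.grab_frame("scene");b=robot.grab_frame("side");
cv2.imwrite("pics/scene.png",a);cv2.imwrite("pics/side.png",b)
for n in("scene","side","wrist"):
    c,k=K(n);print(n,c,ray(n,(320,200)))
print(robot.observe())
E
```

```text
pics
scene {'vertical_fov': 57.51173171130458, 'cx': 320.66290781449, 'cy': 201.75511322517124, 'rvec': array([ 2.46310841,  0.20875254, -0.09371911]), 'tvec': array([-0.60619816,  0.01828046,  0.99749415])} (array([ 0.71393087, -0.49015481,  0.78285115]), array([-0.12200561,  0.61436285, -0.77955078]))
side {'vertical_fov': 49.14712787242897, 'cx': 314.5458952050242, 'cy': 201.10020465503675, 'rvec': array([ 0.179788  , -2.6543581 ,  1.57738496]), 'tvec': array([0.5979362 , 0.06537974, 1.06385592])} (array([0.49061406, 0.97122475, 0.55642786]), array([ 0.08883829, -0.87476899, -0.47649639]))
wrist {'vertical_fov': 65.74119112024253, 'cx': 319.38522258470823, 'cy': 200.12246630859622, 'rvec': array([-2.43511811, -1.59513947, -0.2111305 ]), 'tvec': array([-0.59865162, -0.03487192,  0.37834024])} (array([0.17931023, 0.57555064, 0.37326995]), array([ 0.24046097, -0.10435846, -0.96503468]))
{'time': 0.1, 'q': array([5.38775957e+01, 5.99461251e+00, 5.53286023e+00, 8.96044577e+01,
       1.13159865e-03, 7.75260900e+01]), 'qvel': array([-0.03624109, -0.14156435,  0.11460486,  0.04640419,  0.0082829 ,
       -0.00315973]), 'joint_torque': array([ 8.11954436e-03, -5.58208644e+01,  5.04717565e+01,  1.30960104e-02,
       -2.15962232e-04, -2.17881802e-05]), 'tool_pos': array([0.24054456, 0.54944861, 0.30321893]), 'tcp_rot': array([-1.79935597e+02, -1.54059108e-02,  1.56351496e+02]), 'ft_force': array([0.64152724, 0.73489262, 0.86827086]), 'torque': array([0.00273218, 0.01228646, 0.01335223]), 'gripper_force': 0.0, 'gripper_width': 0.08534491520149419}
```

View pics/scene.png

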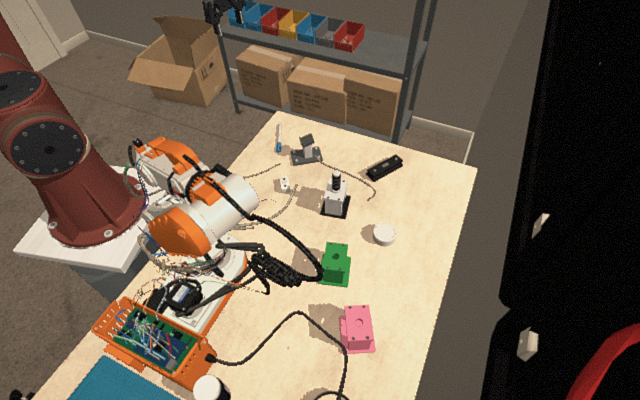

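View pics/side.png

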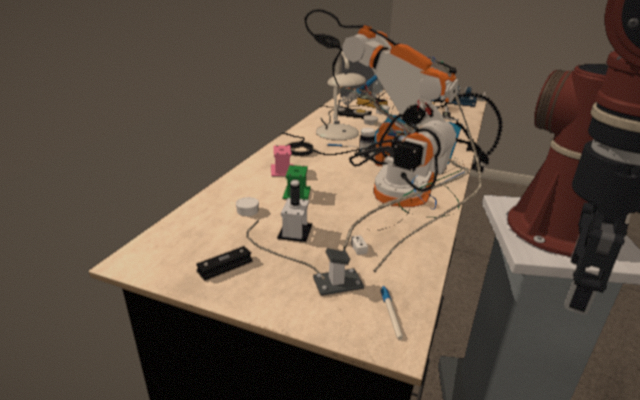

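The scene view shows the rest at (305,150), the block at (285,184), the gauge in its grey stand at (335,195), the tin at (383,234), the carriage at (384,167) and the marker at (279,140). The green and pink stands are decoys. The side view shows the rest at (338,275), the block at (360,243) and the gauge at (295,210).

```bash
python3 - <<'E'
from h import *
a=cv2.imread("pics/scene.png");b=cv2.imread("pics/side.png")
r=lambda i,x,y:cv2.resize(i[y:y+110,x:x+100],None,fx=4,fy=4,interpolation=cv2.INTER_CUBIC)
cv2.imwrite("pics/crop.png",np.hstack([r(a,265,125),r(b,280,185)]))
cv2.imwrite("pics/w0.png",robot.grab_frame("wrist"))
for n,u in(("scene",(285,181)),("side",(360,240))):print(atz(n,u,.02))
for n,u in(("scene",(335,178)),("side",(295,186))):print(atz(n,u,.13))
E
```

```text
[0.48561824 0.16252834 0.02      ]
[0.48216825 0.15680541 0.02      ]
[0.63558566 0.09722198 0.13      ]
[0.63099262 0.13355272 0.13      ]
```

View pics/crop.png

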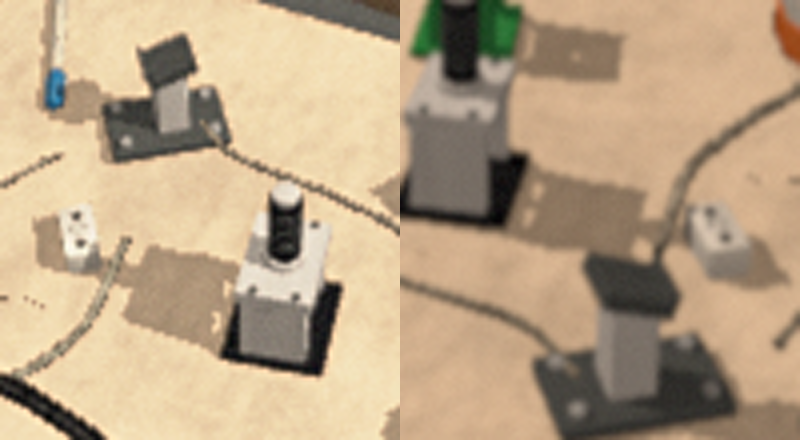

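View pics/w0.png

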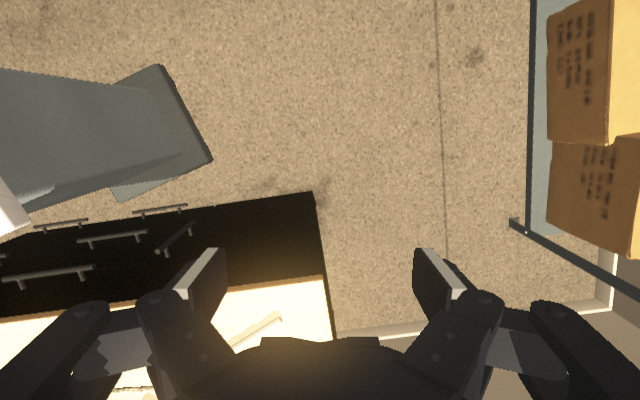

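The crop shows the aluminium block with two bores at scene (284.5,182), side (360,241). The grey stand holds the gauge at scene (337,172 cap). The dark rest has its pad at scene (307,140), side (338,256). The wrist view shows only the floor and the bench edge. I'll move the wrist camera over the block and rest.

```bash
python3 - <<'E'
from h import *
S=lambda x,y:("scene",(265+x/4,125+y/4),None)
D=lambda x,y:("side",(280+(x-400)/4,185+y/4),None)
blk=tri([S(78,229),D(720,225)]);pad=tri([S(168,60),D(632,283)])
print(blk,pad,tri([S(285,190),("side",(295,182),None)]))
m=(blk+pad)/2; print(m)
robot.move_pose([m[0]+.03,m[1],.30],[180,0,180])
print(robot.observe()["tool_pos"],robot.observe()["time"])
c=K("wrist");im=robot.grab_frame("wrist");np.save("c1.npy",np.array([c],dtype=object),allow_pickle=True)
cv2.imwrite("pics/w1.png",im)
print(proj("wrist",[blk,pad],c))
E
```

```text
[0.48332309 0.15943429 0.01807808] [0.52406666 0.28840625 0.06652393] [0.63501144 0.11506311 0.13041187]
[0.50369488 0.22392027 0.04230101]
[0.53337801 0.22463668 0.30004802] 1.7583
[[261.30315109 131.45078196]
 [384.00790447 175.9834192 ]]
```

View pics/w1.png

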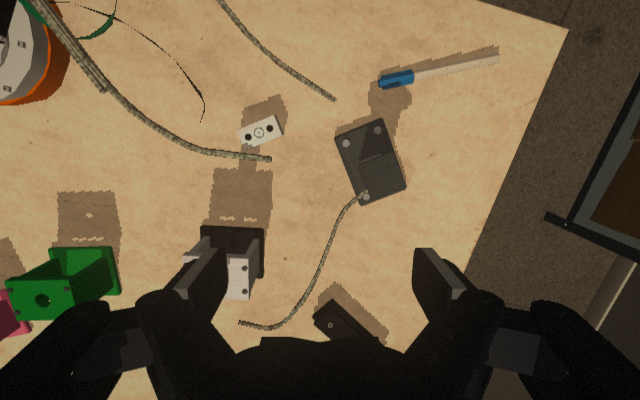

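Block ring at (259,132), rest pad about (381,172), marker at the top right, carriage at the bottom (345,318), grey stand (235,260). Enlarging the block and rest.

```bash
python3 - <<'E'
import cv2
a=cv2.imread("pics/w1.png")[105:215,230:415]
cv2.imwrite("pics/w1c.png",cv2.convertScaleAbs(cv2.resize(a,None,fx=4,fy=4,interpolation=cv2.INTER_CUBIC),alpha=1.3,beta=15))
E
```

```text
(no output)
```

View pics/w1c.png

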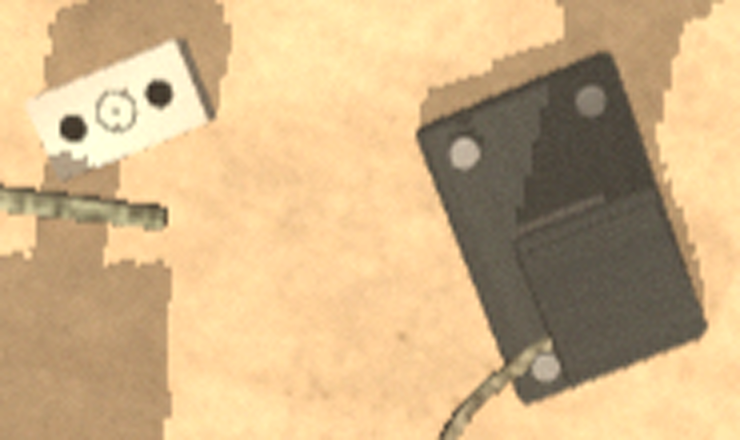

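Block in the crop: ring (116,111), bores (73,128) and (159,93). Rest base corners: (418,130), (607,52), (525,403). Pad corners: lip end (517,235) and (655,187), high end (705,328) and (567,385).

```bash
cat > meas.py <<'E'
from h import *
from scipy.optimize import least_squares
from scipy.spatial.transform import Rotation as Rn
c=tuple(np.load("c1.npy",allow_pickle=True)[0])
f=lambda p:(230+p[0]/4+.0,105+p[1]/4)
W=lambda p,z:atz("wrist",f(p),z,c)
b1,b2,ring=W((73,128),.02),W((159,93),.02),W((116,111),.02)
yb=np.degrees(np.arctan2(*(b2-b1)[1::-1]))
print("ring",ring,"borespacing",np.linalg.norm(b2-b1),"y dir",yb)
C=[W(p,.01) for p in((418,130),(607,52),(525,403))]
print("base",np.linalg.norm(C[1]-C[0]),np.linalg.norm(C[2]-C[0]),"centre",(C[1]+C[2])/2,"yaw",np.degrees(np.arctan2(*(C[2]-C[0])[1::-1])))
def padR(yaw):  # x up the slope, tilted .35 up
    return Rn.from_euler("ZY",[yaw,-.35]).as_matrix()
mod=np.array([[-16,18,5],[-16,-18,5],[22,18,0],[22,-18,0]])/1e3
px=np.array([f(p) for p in((655,187),(517,235),(705,328),(567,385))])
g=lambda v:(proj("wrist",np.array([v[0],v[1],.07])+mod@padR(v[2]).T,c)-px).ravel()
s=least_squares(g,[.52,.29,np.radians(-20)],loss="soft_l1");print("pad",s.x[:2],np.degrees(s.x[2]),s.fun)
print("scene chk",proj("scene",[[s.x[0],s.x[1],.07],ring]),proj("side",[[s.x[0],s.x[1],.07],ring]))
E
python3 meas.py; python3 -c "
from plant import robot;print(robot.tip_reach)"
```

```text
ring [0.48464218 0.15717112 0.02      ] borespacing 0.026058878941995555 y dir 111.44291536343027
base 0.05708548318729123 0.08786664307543736 centre [0.52003886 0.28451938 0.01      ] yaw 22.511206048844215
pad [0.52105838 0.28496072] 20.558964010474796 [ 0.08858707 -0.74000849 -0.76776816  0.2145723   0.76838165  1.34128449
 -0.09456813 -0.40911488]
scene chk [[305.20483246 139.72700628]
 [284.21408812 182.37037411]] [[339.04967015 253.41013193]
 [358.87161946 239.9972646 ]]
0.0726
```

```bash
python3 - <<'E'
from h import *
y=21.4+180
robot.set_gripper(.062)
P=[.4842,.1569]
for z in(.16,.0755):
    robot.move_pose([*P,z],[180,0,y]) if z>.1 else print("guard",robot.line_to([*P,z],vel=.08,guard=8))
print(robot.observe()["tool_pos"])
robot.set_gripper(.03)
o=robot.observe();print(o["gripper_width"],o["gripper_force"])
robot.line_to([*P,.2]);o=robot.observe();print(o["gripper_width"],o["gripper_force"],o["time"],o["q"])
c=K("wrist");cv2.imwrite("pics/w2.png",cv2.resize(robot.grab_frame("wrist")[180:],None,fx=1.25,fy=1.25))
E
```

```text
guard False
[0.48463779 0.15694068 0.0761224 ]
0.04478535371335132 62.09575653076172
0.04414123554384715 61.26601696014404 5.35 [ 3.20083097e+00 -9.69008778e+00 -2.06906700e+01  7.90994166e+01
  5.07277028e-04 -1.81969621e+01]
```

View pics/w2.png

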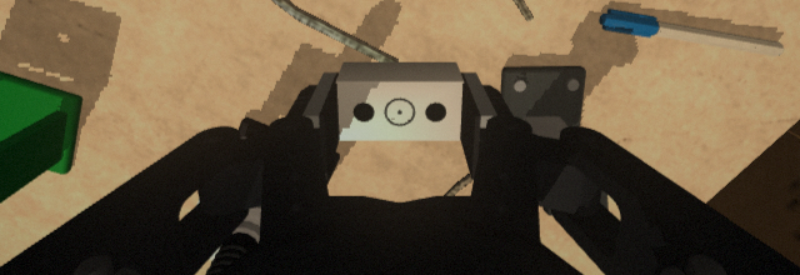

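The block is held by its ends with its ring up at (400,111) in the crop. I'll fit its pose in the tool frame.

```bash
python3 - <<'E'
from h import *
from scipy.optimize import least_squares
from scipy.spatial.transform import Rotation as Rn
c=K("wrist");o=robot.observe();T=np.array(o["tool_pos"]);R=Rn.from_euler("xyz",o["tcp_rot"],degrees=True).as_matrix()
# tool: x up in image. model points in block frame with bx=tool x, z=-tool z
M=np.array([[0,0,20],[12,23,20],[12,-23,20],[-12,23,20],[-12,-23,20],[12,23,0],[12,-23,0],[0,13,20],[0,-13,20]])/1e3
px=np.array([[400,111],[340,81],[461,81],[337,140],[462,140],[343,63],[457,63],[364,111],[436,111]])/1.25+[0,180]
def pts(v):
    b=Rn.from_euler("xyz",[180+v[3],v[4],v[5]],degrees=True).as_matrix()
    return T+(v[:3]+M@b.T)@R.T
for s in(1,-1):
    Ms=M.copy(); M[:,1]*=s
    q=least_squares(lambda v:(proj("wrist",pts(v),c)-px).ravel(),[0,0,.076,0,0,0],loss="soft_l1")
    print(s,q.x,q.cost); print(np.round(q.fun.reshape(-1,2),1).tolist()); M=Ms
E
```

```text
1 [-1.67650676e-03 -1.78570183e-04  7.92488548e-02  6.99234538e-02
 -2.16275722e+00 -3.90197596e-03] 5.799550275230145
[[-0.0, 0.1], [-2.9, -0.5], [2.1, -0.4], [1.3, 0.5], [-0.7, 0.5], [0.8, -0.3], [-1.1, -0.2], [0.6, 0.1], [-0.6, 0.1]]
-1 [ 9.28511869e-03 -4.21986578e-04  5.11583732e-02  1.79211533e+02
 -4.23580833e+01  2.35567623e-01] 19.553760627547963
[[-0.2, -0.4], [2.2, -0.1], [-3.0, -0.0], [1.0, 1.8], [-0.5, 2.0], [-6.5, -0.4], [5.8, -0.4], [1.8, -0.4], [-2.1, -0.3]]
```

```bash
cat > pad.py <<'E'
from h import *
from scipy.spatial.transform import Rotation as Rn
O=np.array([.5212,.2850,.07]); YAW=21.3
RP=Rn.from_euler("ZY",[np.radians(YAW),-.35]).as_matrix()
RT=RP@np.diag([-1,1,-1]); EU=Rn.from_matrix(RT).as_euler("xyz",degrees=True)
W=lambda x,y,z:O+RP@np.array([x,y,z])   # pad frame (m) to world
def pp(): return RP.T@(np.array(robot.observe()["tool_pos"])-O)
E
python3 - <<'E'
from pad import *
X=.0025
print(EU,RP[:,2])
robot.move_pose(W(X,0,.077+.09),EU)
robot.line_to(W(X,0,.077+.015),vel=.12)
robot.pause(.2);print("at",pp(),robot.observe()["ft_force"])
g=robot.line_to(W(X,0,.077-.006),vel=.015,guard=4)
robot.pause(.1);p=pp();print("down",g,p,RP.T@robot.observe()["ft_force"])
if g:
    robot.line_to(W(p[0],p[1],p[2]+.001),vel=.02);robot.pause(.2)
    g2=robot.line_to(W(p[0]-.007,p[1],p[2]+.001),vel=.012,guard=4)
    robot.pause(.1);print("slide",g2,pp(),RP.T@robot.observe()["ft_force"])
print(robot.observe()["time"],robot.observe()["gripper_width"])
cv2.imwrite("pics/w3.png",cv2.resize(robot.grab_frame("wrist")[180:],None,fx=1.25,fy=1.25))
E
```

```text
[-180.           20.05352283 -158.7       ] [-0.31947488 -0.12455805  0.93937271]
at [ 3.23237532e-03 -8.19891411e-05  9.28508131e-02] [ 0.61467376 -0.1345628  -1.74491241]
down True [2.43059257e-03 1.62838829e-06 7.66010181e-02] [-0.73407424 -0.86429044  5.97129661]
slide True [-2.47255348e-04 -2.49221036e-05  7.75480526e-02] [4.07589989 0.4577088  0.63827414]
8.925 0.04393874591731448
```

View pics/w3.png

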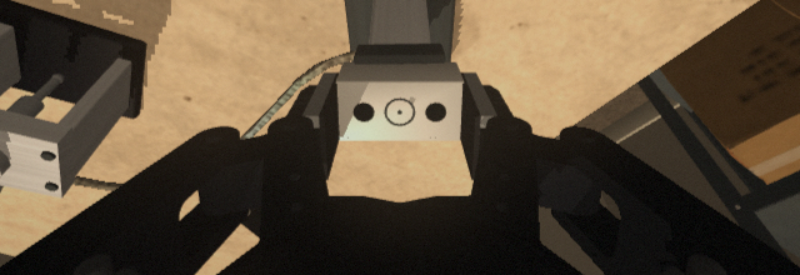

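The block is held with its ring at (400,111), touching the lip (355–447, ~50) and centred on it. Now lower and release.

```bash
python3 - <<'E'
from pad import *
p=pp()
robot.line_to(W(p[0]+.0006,p[1],p[2]),vel=.02);robot.pause(.2)
p=pp();print(robot.line_to(W(p[0],p[1],p[2]-.004),vel=.012,guard=3));p=pp();print(p)
robot.set_gripper(.064)
robot.pause(.2)
robot.line_to(W(p[0],p[1],p[2]+.06),vel=.1);robot.pause(.5)
c=K("wrist");np.save("c4.npy",np.array([c],dtype=object),allow_pickle=True)
im=robot.grab_frame("wrist");cv2.imwrite("pics/w4f.png",im)
cv2.imwrite("pics/w4.png",cv2.resize(im[150:330,200:440],None,fx=3,fy=3,interpolation=cv2.INTER_CUBIC))
# expected corners
B=np.array([[0,0,20],[0,13,20],[0,-13,20],[12,23,20],[12,-23,20],[-12,23,20],[-12,-23,20]])/1e3
print((proj("wrist",O+B@RP.T,c)-[200,150])*3, robot.observe()["time"],robot.observe()["q"])
E
```

```text
True
[6.46749169e-05 1.11468096e-05 7.66174181e-02]
[[359.2967107  226.26211931]
 [420.28289674 226.30128315]
 [298.29631079 226.22294635]
 [465.43476379 278.69344942]
 [252.94512373 278.5782541 ]
 [468.99238163 172.30097336]
 [249.73095473 172.13753201]] 11.475 [ 14.61854226 -25.32306618 -35.77200017  59.86570713   2.2888893
  -6.28257791]
```

View pics/w4.png

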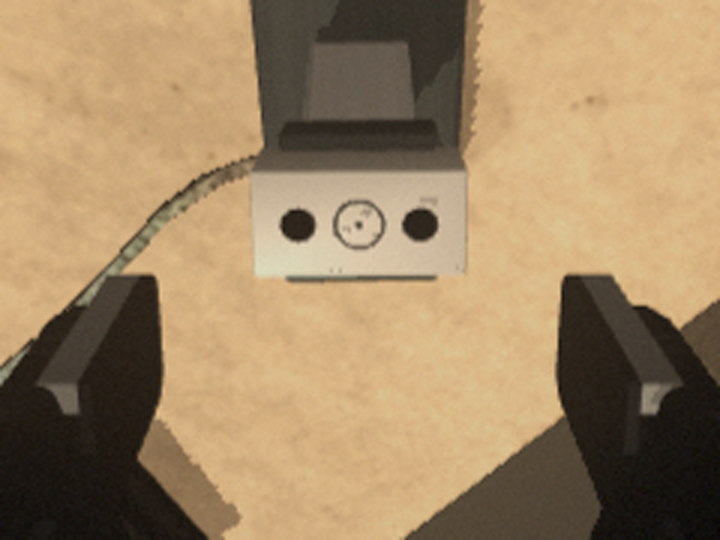

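The block sits at the expected pixel: ring (359,225) against a predicted (359,226). It is centred on the lip (280–438) with nothing touching it. Next, the gauge.

```bash
python3 - <<'E'
from pad import *
p=pp(); robot.line_to(np.array(robot.observe()["tool_pos"])+[-.03,-.01,.08],vel=.2)
G=np.array([.635,.115])
robot.move_pose([.675,.122,.30],[180,0,192]);robot.set_gripper(.085);robot.pause(.3)
o=robot.observe();print(o["tool_pos"],o["q"],o["time"],o["joint_torque"])
c=K("wrist");im=robot.grab_frame("wrist");np.save("c5.npy",np.array([c],dtype=object),allow_pickle=True)
cv2.imwrite("pics/w5f.png",im)
u=proj("wrist",[[*G,.132]],c)[0];print(u)
x,y=np.clip(u-[90,75],0,None).astype(int);print(x,y)
cv2.imwrite("pics/w5.png",cv2.resize(im[y:y+150,x:x+180],None,fx=4,fy=4,interpolation=cv2.INTER_CUBIC))
E
```

```text
[0.67500512 0.12198144 0.30003434] [-6.47511803e-01  2.16610768e+01  2.31552650e+01  9.14902014e+01
  4.63289306e-04 -1.26454609e+01] 13.9083 [ 6.85577304e-02 -6.91567039e+01  5.02413261e+01  5.42270020e-03
  1.28664014e-03  5.00885051e-05]
[322.01224095 151.75586518]
232 76
```

View pics/w5.png

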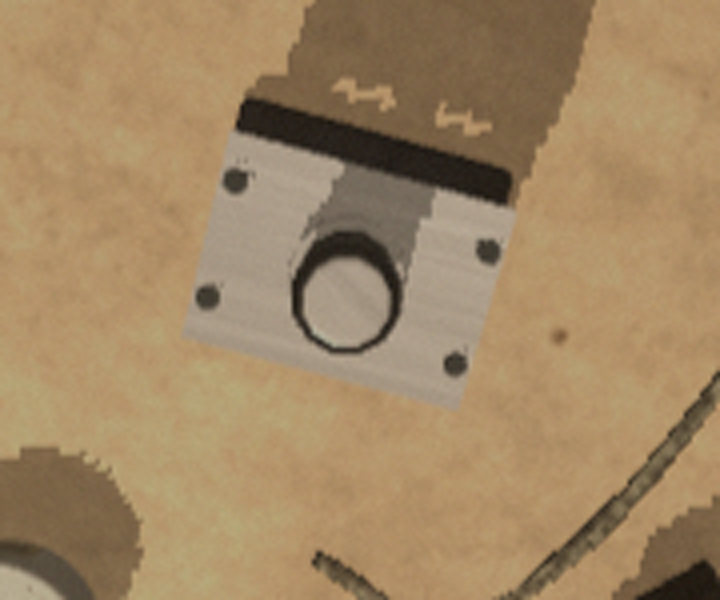

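The cap is at crop (347,303) → pixel (318.75,151.75), in the grey stand. The four stand bolts have their mean at crop (346,273).

```bash
python3 - <<'E'
from pad import *
c=tuple(np.load("c5.npy",allow_pickle=True)[0])
f=lambda x,y:(232+x/4,76+y/4)
G=atz("wrist",f(347,303),.132,c);S=atz("wrist",f(346,273),.07,c)
b=[atz("wrist",f(*q),.07,c) for q in((235,181),(487,250),(207,297),(455,364))]
print("cap",G,"stand",S,[np.linalg.norm(b[0]-b[1]),np.linalg.norm(b[0]-b[2])])
d=np.hypot(*(G-S)[:2]);print(d)
assert d<.006
P=(G[:2]*2+S[:2])/3; yaw=192
robot.set_gripper(.055)
t0=np.array(robot.observe()["joint_torque"])
robot.line_to([*P,.23],vel=.12);print("g",robot.line_to([*P,.157],vel=.06,guard=8))
o=robot.observe();print(o["tool_pos"],o["ft_force"],np.array(o["joint_torque"])-t0)
robot.set_gripper(.012);o=robot.observe();print(o["gripper_width"],o["gripper_force"],o["ft_force"])
cv2.imwrite("pics/w6.png",robot.grab_frame("wrist"))
print(o["time"])
E
```

```text
cap [0.63551812 0.11256004 0.132     ] stand [0.63535369 0.11217461 0.07      ] [np.float64(0.06174943684173846), np.float64(0.02804408405613609)]
0.0004190449563825818
g False
[0.63572236 0.11244083 0.15753978] [ 0.55100159 -0.26018326  0.35341021] [ 2.58620566e-03  6.25287294e+00 -7.12974072e-01 -5.43088565e-03
  6.68872053e-05 -9.84893020e-06]
0.020461654130260312 58.58672082424164 [-0.15644591 -0.25366553  2.30813957]
16.9583
```

```bash
python3 - <<'E'
from pad import *
o=robot.observe();p=np.array(o["tool_pos"]);L=p[2]-.014;print(L)
robot.line_to(p+[0,0,.14],vel=.12);robot.pause(.3)
o=robot.observe();print(o["gripper_width"],o["gripper_force"],o["tool_pos"])
robot.move_pose(W(0,0,.02+L+.06),EU)
robot.line_to(W(0,0,.02+L+.008),vel=.08);robot.pause(.4)
def F():
    a=[]
    for _ in range(8): a.append(RP.T@np.array(robot.observe()["ft_force"]));robot.pause(.03)
    return np.mean(a,0),np.std(a,0)
f0=F();print("hover",pp(),f0,robot.observe()["tcp_rot"],EU)
for d in(.003,-.001,-.003,-.005):
    g=robot.line_to(W(0,0,.02+L+d),vel=.012,guard=6);robot.pause(.15)
    print(d,g,pp(),F()[0]-f0[0])
    if g: break
print(robot.observe()["time"])
cv2.imwrite("pics/s7.png",robot.grab_frame("side"));cv2.imwrite("pics/c7.png",robot.grab_frame("scene"));cv2.imwrite("pics/w7.png",robot.grab_frame("wrist"))
T=[O+RP@[0,0,.02]]
print(proj("side",T),proj("scene",T),proj("wrist",T))
E
```

```text
0.14342001948243652
0.020495091272210473 58.59376788139343 [0.63557357 0.11245256 0.29710436]
hover [ 1.64345833e-05 -4.15788525e-06  1.71442162e-01] (array([-0.67991284,  0.08553663, -1.2123709 ]), array([0.4529019 , 0.38980755, 0.31463537])) [-179.99963603   20.05594535 -158.70183113] [-180.           20.05352283 -158.7       ]
0.003 False [6.08457816e-05 2.15325490e-06 1.66485504e-01] [ 0.27207746 -0.10156099  0.10772494]
-0.001 False [ 9.34638886e-05 -3.06868892e-05  1.62547324e-01] [ 0.77356324 -0.09704094  1.47264958]
-0.003 False [5.56297455e-05 2.17413466e-05 1.60475699e-01] [0.65471483 0.06109322 1.82760216]
-0.005 False [ 3.50958137e-05 -1.30191024e-06  1.58454777e-01] [0.77699638 0.02914056 2.33533466]
24.4917
[[342.88502332 244.79679355]] [[302.56828536 135.09000484]] [[319.79815799 214.12327299]]
```

```bash
python3 -c "
from plant import robot
robot.pause(.3);print(robot.job_done(),robot.observe()['time'])"
```

```text
the job is handed in; nothing more can be done
the job is handed in; nothing more can be done
```

The job is handed in. The block lies released on the pad against the lip, and the gauge is held in the gripper pressing square on the ring, about 5 mm in at roughly 2.4 N. The tip's sideways position was not checked by picture after contact, because I had used all 10 views, and the hand-in returned no verdict.

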